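Slide a label roll round the corner of its magazine until it is caught

ROBOT

A 6-joint arm with a two-finger parallel gripper is mounted at the origin on a cart in front of the work surface, level with it; the furniture and walls round the work are solid. World frame = base frame: x ahead of the robot, y to its left, z up, the work surface at z = 0. Lengths are in m, angles in rad, forces in N, time in s.
With the tool pointing down it reaches from about 0.325 to 0.85 m from the base axis. Payload 15.5 kg.
Tool frame: the origin (TCP) lies on the centre line of the jaws, within the pads' length; the fingertips stand 11 mm ahead of it and the grasp point (between the pads) lies 8 mm behind it; z points along the fingers, y is the line along which they close (so a half turn about z gives the same grasp; the last joint's range is limited). The gripper opens to 91 mm and grips with 3 to 60 N. Pads are 32 mm wide; open, the fingers measure 118 mm over their backs; the gripper's body (76 mm by 178 mm) begins 60 mm behind the grasp point.
Start: joints at [-1.349, 0.494, 1.345, -0, 1.302, -0.096], TCP at [0.195, -0.594, 0.225] pointing down, gripper open.
Joint ranges: [-2.91, 2.91], [-0.82, 2.16], [0.22, 2.67], [-1.22, 4.37], [0.12, 2.79], [-3.08, 3.08]. Speed limits (rad/s): [1.89, 1.89, 2.57, 3.01, 3.01, 3.01].

INTERFACE

Orientations are given as a unit quaternion [x, y, z, w].
In Python, from workcell import r gives the robot as it stands. The module is installed in compiled form; this text tells all that it offers.
- The arm moves only by the shell command python3 -m creep 'ROWS' [OPENING] [FORCE]. ROWS is JSON, a list that holds one entry, the list of rows, each a list of 6 numbers: the shift along the world's x, y, z in m, then the turn, a rotation vector about the world's x, y, z in degrees. A call has 1 to 8 rows; each row shifts and turns the commanded pose from where the row before left it; what a row does not reach is not made up. A row lasts 1/12 s, in which the tool goes at most 41.7 mm and 7.16 degrees, less where a joint would pass 70% of its speed; a pose out of reach is approached as far as the arm can. A call with a gripper value outside its range is refused whole. OPENING is the opening, from 0 (shut) to 1 (fully open), set as the call begins (- or left out, the last holds). The fingers move at their own pace and stop on an object; FORCE is the grip in N (left out, the last holds). Time passes only in rows, so rows that do not move let the fingers close. It gives the time, the measured TCP pose, the force, the opening and the grip force at its end, in the units of the state.
- r.get_obs(): the state, without advancing time (a new reading comes with each control period).
- r.capture(name): name is "scene" or "top" or "wrist"; returns the picture (480x640x3 uint8, red, green, blue); there is no depth.
- r.camera_params(name): a dict with "mtx" (3x3 intrinsics, pixels), "k1" (the pictures are not rectified: a ray, as slopes to the right and down, at radius r is drawn at 1 + k1 r^2 times it, then the intrinsics apply), "R" (3x3) and "t" (3): a world point X has camera coordinates R X + t. Camera axes: x right, y down, z forward; pixel columns grow to the right and rows downward; lengths in m; the calibration is good to about 2 mm. A picture is of the moment at which its call begins: read the wrist's pose just before it. camera_params takes no time and is no camera call; for the wrist camera it gives the pose at the moment of the call.
- r.hand_in(): hands the job in; it is judged then, once.
The state is a dict: "clock": time; "joints": joint angles; "joint_velocities": joint speeds; "effort": joint torques, N m; "position": TCP position; "tcp_rot": TCP orientation; "ft_force": force on the tool from outside, world axes, zero at the start; "ft_torque": the same for the moment, N m; "gripper_width": finger opening in m; "finger_force": force on a finger pad.
Only numpy, scipy, OpenCV 4.12 (cv2) and the standard library are available. Lean on these libraries where they do the work, as an engineer would, in place of code of your own. Each camera call takes 0.05 s, during which the arm holds its last target. There are 200 camera calls.

TASK

Load the label roll into the roll magazine: without lifting it off the plate or flicking it, push it along the lane into the corner, then sideways under the clear guard against the blue spring pusher until the orange catch springs up behind it and keeps it there. Leave the bottle, the tape roll and the red cap key where they are.

Things in the scene. Friction and masses are not known exactly. Their poses are not given: they have to be found in the camera images.
- magazine: Roll magazine fixed to the table, dark L-shaped plate 8 mm thick. Origin on the table under the middle of the corner; x points along the first lane, from the loading apron (-x) to the corner; y along the second lane, from the corner to the home place; z up. Aluminium rails 8 mm thick, tops 23 mm above the table, leave lanes 88 mm wide, centred on y = 0 (first) and x = 0 (second).
- mouth (a point): Narrow end of the flared mouth of the first lane, on the plate's top (magazine x = -63 mm, y = 0). The rails flare from 88 mm apart here to 188 mm at x = -150 mm; the apron plate ends at x = -195 mm.
- corner (a point): Middle of the corner, on the plate's top (magazine x = y = 0). The far rail's face at x = +44 mm ends the first lane. The corner is open above and at its -y side: no rail between x = -44 and +44 mm, plate ends at y = -62 mm.
- guard_lip (a point): Middle of the lower edge of the clear guard's yellow front lip (magazine x = 0, y = 64 mm). From here to y = 226 mm the guard covers the second lane, sides closed down to the rails: underside 80 mm, top 86 mm above the table (bolt heads 88 mm), 120 mm wide. Upright fingers cannot follow the roll past the lip; its rear edge must go about 30 mm farther: lean the fingers in.
- home (a point): Where the middle of the roll comes to rest when it is home (magazine x = 0, y = 131 mm, 27 mm above the table), between catch and spring pusher.
- roll_mid (a point): Middle (half-way up) of the white label roll, loose, lying flat on the plate: 82 mm diameter, 38 mm high, paper core hole about 28 mm, 0.09 to 0.15 kg.
- follower (a joint): Blue spring pusher plate, 78 mm wide, at the far end of the covered lane. 0 = at rest, face at magazine y = 160 mm; grows as it is pressed in +y, up to a hard stop at 0.022 m. Spring force 2 N at rest, 6.4 N at the stop. It reads about 0.012 with the roll home.
- catch (a joint): Orange one-way catch in the floor of the covered lane, 60 mm wide: a ramp that rises from the plate at about magazine y = 70 mm to 6 mm above it, with an upright back at y = 90 mm. 0 = up; the roll presses it down (0.006 m) as it slides over and it springs up (0.6 N at most) once the roll's rear edge has passed y = 90 mm. A finger low over the plate can hold it down.
- catch_top (a point): Middle of the upright back edge of the orange catch, at its top.
- bottle_01: Upright capped bottle of amber drink, 77 mm diameter, 222 mm high, standing beyond the corner; origin at the centre of its underside. Bystander.
- tape_roll: Roll of tan adhesive tape lying flat, 98 mm diameter, 25 mm high, in the inner angle of the magazine; origin at the centre of its underside. Bystander.
- cap_key: Red ring key 180 mm long, 53 mm wide, 14 mm high, lying on the table at the -y side of the apron and corner; origin in the middle of its underside. Bystander.
Things that resemble listed ones, but are neither listed nor needed, are in the scene too. There is more than one size of the part that bears roll_mid; the job needs the middle-sized.

How it is judged:
By the outcome, as a careful person would: the job done as asked, in the order asked, and still so for the second after the job is handed in, with the robot touching nothing.
It also fails if it takes over 48 s, if anything falls off the work surface, if the arm or the gripper's body presses on something with over 40 N, if the wrist force passes 120 N, or if a joint passes its speed limit or range.

## Working session

There is one attempt and no reset: what is moved stays moved. The work goes in short steps, Python scripts to look and compute and a shell command to move; the robot and the scene stay as the last step left them, time stands still between calls to the robot, and variables do not carry over. Pictures are saved under pics/ and viewed, at most 14 in all, crops included, and the job is handed in when it is done.

```bash
mkdir -p pics; python3 - <<'E'
from workcell import r
import cv2,numpy as np
for n in("scene","top"):
    p=r.camera_params(n);print(n,{k:np.round(v,4).tolist() for k,v in p.items()})
    cv2.imwrite(f"pics/{n}0.png",r.capture(n)[:,:,::-1])
o=r.get_obs();print(o["clock"],o["position"],o["tcp_rot"],o["gripper_width"])
E
```

```text
scene {'mtx': [[570.4194, 0.0, 321.5503], [0.0, 570.4194, 241.6445], [0.0, 0.0, 1.0]], 'k1': -0.1397, 'R': [[-0.864, -0.5033, 0.0143], [-0.3302, 0.5449, -0.7707], [0.3801, -0.6706, -0.637]], 't': [0.5082, 0.2327, 0.9063]}
top {'mtx': [[539.465, 0.0, 327.1056], [0.0, 539.465, 244.0169], [0.0, 0.0, 1.0]], 'k1': -0.1512, 'R': [[-0.0002, -0.9997, 0.0237], [-0.998, -0.0013, -0.0635], [0.0635, -0.0237, -0.9977]], 't': [0.0183, 0.5871, 1.0324]}
0.1 [ 0.19463378 -0.59360254  0.22441356] [ 9.87479245e-01  1.57748117e-01 -4.37037730e-05 -5.20113750e-04] 0.09115892584944557
```

View pics/top0.png

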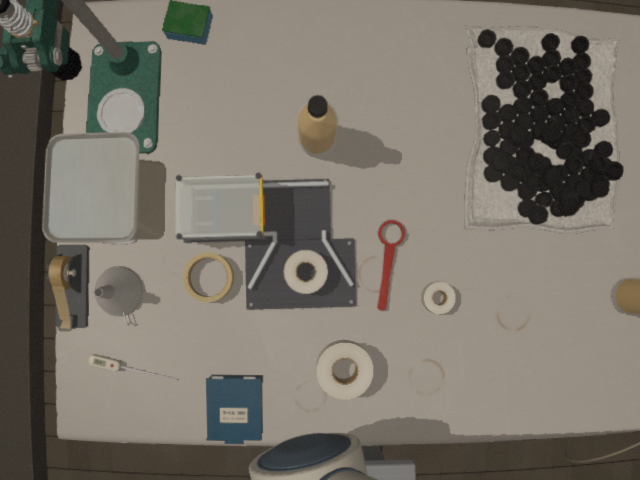

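View pics/scene0.png

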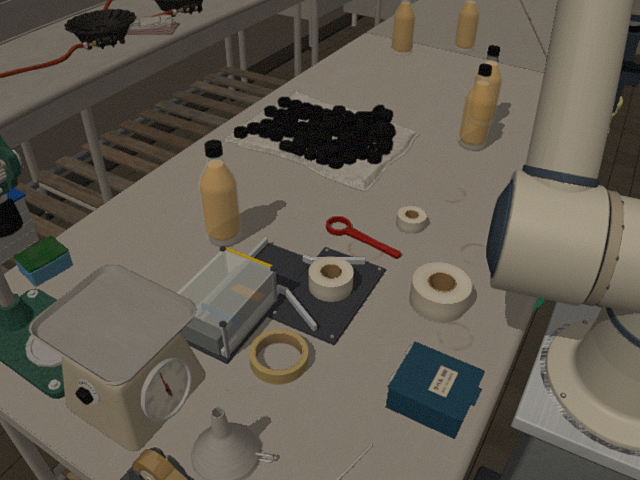

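```bash
cat > h.py <<'E'
import numpy as np,cv2
from workcell import r
def ray(n,uv,p=None):
    p=p or r.camera_params(n);K=p["mtx"]
    m=(np.array(uv,float)-[K[0,2],K[1,2]])/K[0,0]
    q=m.copy()
    for _ in range(20): q=m/(1+p["k1"]*(q@q))
    R=np.array(p["R"]);return -R.T@p["t"],R.T@np.append(q,1)
def onz(n,uv,z,p=None):
    c,d=ray(n,uv,p);return (c+d*(z-c[2])/d[2])
def proj(n,X):
    p=r.camera_params(n);c=p["R"]@np.array(X,float)+p["t"];q=c[:2]/c[2]
    q=q*(1+p["k1"]*(q@q));return q*p["mtx"][0,0]+[p["mtx"][0,2],p["mtx"][1,2]]
E
python3 - <<'E'
from h import *
t=cv2.imread("pics/top0.png");hsv=cv2.cvtColor(t,cv2.COLOR_BGR2HSV)
# white rolls
w=((hsv[...,2]>150)&(hsv[...,1]<70)).astype(np.uint8)
dbg=[]
for n,(u,v) in {"apron":(306,271),"big":(345,370),"small":(440,297)}.items():
    g=cv2.cvtColor(t,cv2.COLOR_BGR2GRAY)
    s=t[v-36:v+36,u-36:u+36];
    m=(cv2.inRange(cv2.cvtColor(s,cv2.COLOR_BGR2HSV),(0,0,165),(40,75,255)))
    cs,_=cv2.findContours(m,cv2.RETR_EXTERNAL,cv2.CHAIN_APPROX_NONE);c=max(cs,key=cv2.contourArea)
    (a,b),ra=cv2.minEnclosingCircle(c);a+=u-36;b+=v-36
    z=.046
    P=onz("top",(a,b),z);E=onz("top",(a+ra,b),z);print(n,np.round((a,b,ra),1),P.round(4),"diam",2*np.linalg.norm(P-E))
s=t[165:320,165:400];cv2.imwrite("pics/crop.png",cv2.resize(s,None,fx=3.4,fy=3.4,interpolation=cv2.INTER_CUBIC))
for n,uv,z in[("plateTL",(246,240),.008),("BL",(247,308),.008),("BR",(355,306),.008),("TR",(354,239),.008),("lipL",(262,176),.086),("lipR",(264,235),.086),("cap",(391,233),.007),("tape",(208,277),.025)]:print(n,onz("top",uv,z).round(4))
E
```

```text
apron [305.2 271.5  21. ] [0.5333 0.0606 0.046 ] diam 0.07948443029307292
big [344.2 371.   28.4] [ 0.3454 -0.013   0.046 ] diam 0.10768720963073126
small [439.5 297.5  15.9] [ 0.4832 -0.1954  0.046 ] diam 0.062081684412787386
plateTL [0.5954 0.178  0.008 ]
BL [0.4621 0.1752 0.008 ]
BR [ 0.4661 -0.0363  0.008 ]
TR [ 0.5977 -0.0347  0.008 ]
lipL [0.708 0.14  0.086]
lipR [0.5991 0.1353 0.086 ]
cap [ 0.6098 -0.1083  0.007 ]
tape [0.5224 0.2492 0.025 ]
```

View pics/crop.png

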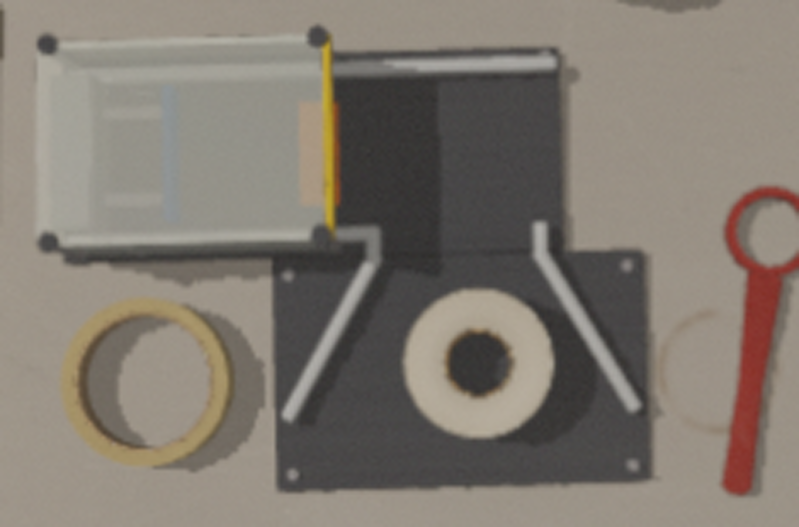

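I see four ring-like candidates in the top view. They are the apron roll at (305,271), about 80 mm; the big roll at (344,371), 108 mm; the small roll at (440,297), 62 mm; and the tan tape roll at (208,277). The middle-sized one on the apron is the right one, and the close crop confirms it.

```bash
python3 - <<'E'
from h import *
f=lambda u,v,z:onz("top",(u/3.4+165-.35,v/3.4+165-.35),z)[:2]
pts={"BL":(278,490,.008,-195,None),"BR":(650,479,.008,-195,None),"neckL":(377,259,.023,None,None),"neckR":(538,254,.023,None,None),"cornR":(563,200,.008,None,-62),"cornRtop":(557,50,.008,None,-62),
"railR":(556,69,.023,44,None),"railL":(345,79,.023,44,None),"lipTop":(325,40,.086,60,64),"lipBot":(333,228,.086,-60,64),"boltTR":(317,37,.088,None,None),"boltTL":(47,43,.088,None,None),"boltBR":(320,234,.088,None,None),"boltBL":(47,241,.088,None,None),"boltap1":(288,276,.008,None,None),"boltap2":(627,265,.008,None,None),"boltap3":(632,465,.008,None,None),"boltap4":(292,475,.008,None,None)}
W={k:f(*v[:3]) for k,v in pts.items()}
for k,v in W.items():print(k,v.round(4))
a=lambda p,q:np.degrees(np.arctan2(*(W[q]-W[p])[::-1]))
for p,q in[("BR","BL"),("railR","railL"),("neckR","neckL"),("boltTR","boltTL"),("boltBR","boltBL"),("boltap2","boltap1"),("boltap3","boltap4")]:print(p,q,a(p,q)-90)
for p,q in[("cornR","cornRtop"),("lipBot","lipTop"),("boltBR","boltTR"),("boltap4","boltap1"),("boltap3","boltap2")]:print(p,q,a(p,q))
# least-squares fit of magazine pose on constraints, roll in scene
from scipy.optimize import least_squares
def res(s):
    c,n=np.cos(s[2]),np.sin(s[2]);out=[]
    for k,(u,v,z,mx,my) in pts.items():
        d=W[k]-s[:2];x=c*d[0]+n*d[1];y=-n*d[0]+c*d[1]
        if mx is not None:out.append(x-mx/1e3)
        if my is not None:out.append(y-my/1e3)
        if k=="neckL":out+= [y-.044]
        if k=="neckR":out+= [y+.044]
    return out
s=least_squares(res,[.66,.07,0],loss="soft_l1",f_scale=.002);print(s.x,np.degrees(s.x[2]),np.round(np.array(res(s.x))*1e3,1))
c,n=np.cos(s.x[2]),np.sin(s.x[2]);Rm=np.array([[c,n],[-n,c]])
print("roll in mag",Rm@(np.array([.5333,.0606])-s.x[:2]))
for nm,p in dict(corner=(0,0),home=(0,.131),startpush=(0,-.06),lip=(0,.064)).items():print(nm,Rm.T@p+s.x[:2])
print("scene proj lip",proj("scene",[*(Rm.T@(0,.064)+s.x[:2]),.08]))
E
```

```text
BL [0.4606 0.1763]
BR [ 0.467  -0.0379]
neckL [0.5928 0.1187]
neckR [0.5958 0.0269]
cornR [0.6283 0.0122]
cornRtop [0.7165 0.0156]
railR [0.7026 0.0166]
railL [0.6965 0.1379]
lipTop [0.7073 0.1433]
lipBot [0.6051 0.1379]
boltTR [0.7085 0.1474]
boltTL [0.7058 0.2949]
boltBR [0.6017 0.1447]
boltBL [0.5978 0.2924]
boltap1 [0.584  0.1713]
boltap2 [ 0.5906 -0.0249]
boltap3 [ 0.4751 -0.0276]
boltap4 [0.4692 0.1682]
BR BL 1.7082267864146985
railR railL 2.8658847337946725
neckR neckL 1.8631739797582867
boltTR boltTL 1.07128525432735
boltBR boltBL 1.4992536063138715
boltap2 boltap1 1.9386105644542795
boltap3 boltap4 1.7050325167591467
cornR cornRtop 2.2403320652762364
lipBot lipTop 3.009989121347591
boltBR boltTR 1.4838867149206858
boltap4 boltap1 1.5208563275729243
boltap3 boltap2 1.3099610318764945
[0.65704674 0.07579657 0.03935031] 2.2546066884416542 [ 2.6  0.6  1.4 -2.4 -0.4 -0.5 -0.8 -2.1 -7.2  1.5 10.5  0.1]
roll in mag [-0.12424878 -0.01031659]
corner [0.65704674 0.07579657]
home [0.65189318 0.20669516]
startpush [0.65940715 0.01584302]
lip [0.65452897 0.13974703]
scene proj lip [250.27830342 259.12400002]
```

```bash
python3 -m creep '[[[0.011,0.027,0,0,0,-2.05],[0.011,0.027,0,0,0,-2.05],[0.011,0.027,0,0,0,-2.05],[0.011,0.027,0,0,0,-2.05],[0.011,0.027,0,0,0,-2.05],[0.011,0.027,0,0,0,-2.05],[0.011,0.027,0,0,0,-2.05],[0.011,0.027,0,0,0,-2.05]]]' 0.5 10
python3 -m creep '[[[0.011,0.027,0,0,0,0],[0.011,0.027,0,0,0,0],[0.011,0.027,0,0,0,0],[0.011,0.027,0,0,0,0],[0.011,0.027,0,0,0,0],[0.011,0.027,0,0,0,0],[0.011,0.027,0,0,0,0],[0.011,0.027,0,0,0,0]]]'
python3 -m creep '[[[0.011,0.027,0,0,0,0],[0.011,0.027,0,0,0,0],[0.011,0.027,0,0,0,0],[0.011,0.027,0,0,0,0],[0.011,0.027,0,0,0,0],[0.009,0.027,0,0,0,0],[0.006,0.025,0,0,0,0],[0,0,0,0,0,0]]]'
```

```text
clock: 0.77
position: [0.2829, -0.3764, 0.2247]
tcp_rot: [1.0, 0.014, -0.0, -0.0]
ft_force: [0.6, -0.6, 0.7]
gripper_width: 0.046
finger_force: 0.0
clock: 1.43
position: [0.3708, -0.1605, 0.2249]
tcp_rot: [1.0, 0.015, -0.0, -0.0]
ft_force: [0.8, 0.2, -0.3]
gripper_width: 0.0453
finger_force: 0.0
clock: 2.1
position: [0.4414, 0.0285, 0.2248]
tcp_rot: [1.0, 0.017, 0.0, -0.0]
ft_force: [0.2, 0.5, 0.5]
gripper_width: 0.0455
finger_force: 0.0
```

```bash
python3 -m creep '[[[0.002,0.009,-0.025,0,0,0],[0.002,0.009,-0.03,0,0,0],[0.002,0.009,-0.03,0,0,0],[0.001,0.006,-0.03,0,0,0],[0,0,-0.03,0,0,0],[0,0,-0.025,0,0,0],[0,0,-0.017,0,0,0],[0,0,0,0,0,0]]]'
python3 - <<'E'
from h import *
cv2.imwrite("pics/t1.png",r.capture("top")[150:330,160:400,::-1].repeat(3,0).repeat(3,1))
print(r.get_obs()["joints"].round(2))
E
```

```text
clock: 2.77
position: [0.4459, 0.0578, 0.0353]
tcp_rot: [1.0, 0.015, -0.002, -0.0]
ft_force: [-0.8, 0.2, 0.4]
gripper_width: 0.0456
finger_force: 0.0
[-0.    0.57  1.96 -0.    0.62  1.54]
```

View pics/t1.png

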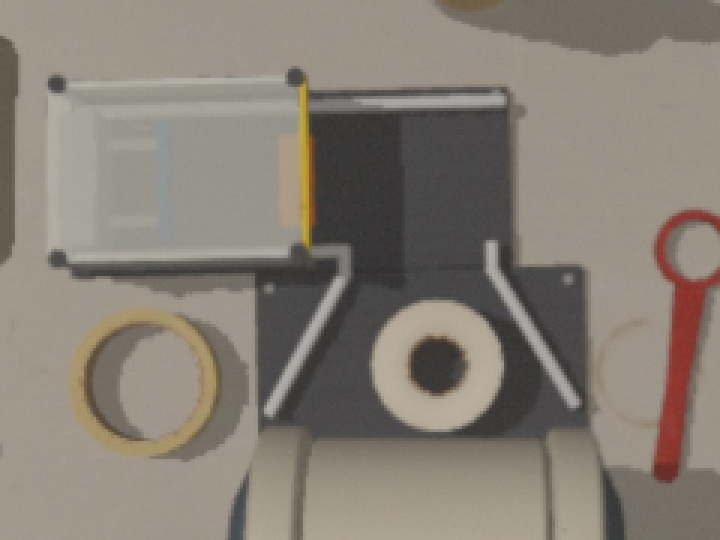

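```bash
python3 -m creep '[[[0.01,0.001,0.002,0,0,0],[0.01,0.001,0.001,0,0,0],[0.008,0.001,0,0,0,0],[0.006,0,0,0,0,0],[0.006,0,0,0,0,0],[0.007,0.0015,0,0,0,0],[0.007,0.0015,0,0,0,0],[0.007,0.0015,0,0,0,0]]]'
python3 -m creep '[[[0.007,0.0015,0,0,0,0],[0.007,0.0015,0,0,0,0],[0.007,0.0015,0,0,0,0],[0.007,0.0015,0,0,0,0],[0.007,0.001,0,0,0,0],[0.006,0,0,0,0,0],[0.003,0,0,0,0,0],[0,0,0,0,0,0]]]'
python3 - <<'E'
from h import *
cv2.imwrite("pics/t2.png",r.capture("top")[150:330,160:400,::-1].repeat(3,0).repeat(3,1))
E
```

```text
clock: 3.48
position: [0.5091, 0.0657, 0.041]
tcp_rot: [1.0, 0.015, -0.0, -0.0]
ft_force: [-1.7, -0.1, 0.2]
gripper_width: 0.0458
finger_force: 0.9
clock: 4.15
position: [0.5534, 0.0725, 0.0408]
tcp_rot: [1.0, 0.015, 0.0, 0.0]
ft_force: [-1.0, 0.5, -0.9]
gripper_width: 0.0452
finger_force: 0.9
```

View pics/t2.png

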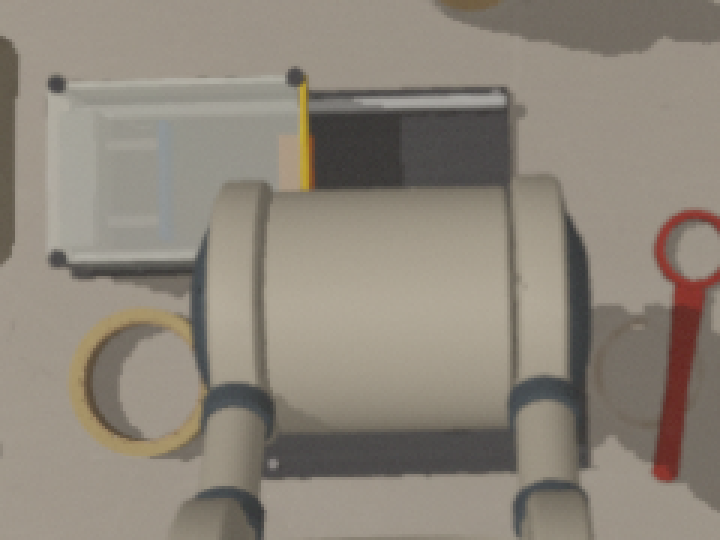

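```bash
python3 -m creep '[[[0.007,0.0003,0,0,0,0],[0.007,0.0003,0,0,0,0],[0.007,0.0003,0,0,0,0],[0.007,0.0003,0,0,0,0],[0.007,0.0003,0,0,0,0],[0.006,0,0,0,0,0],[0.005,0,0,0,0,0],[0.003,0,0,0,0,0]]]'
python3 -m creep '[[[0.003,0,0,0,0,0],[0.002,0,0,0,0,0],[0.001,0,0,0,0,0],[0,0,0,0,0,0]]]'
```

```text
clock: 4.87
position: [0.6025, 0.0741, 0.0409]
tcp_rot: [1.0, 0.015, 0.0, -0.0]
ft_force: [0.1, -0.4, -0.6]
gripper_width: 0.0457
finger_force: 0.5
clock: 5.2
position: [0.6078, 0.0741, 0.0409]
tcp_rot: [1.0, 0.015, 0.0, -0.0]
ft_force: [-0.7, -0.0, 0.2]
gripper_width: 0.0454
finger_force: 0.1
```

```bash
python3 -m creep '[[[-0.008,0,0,0,0,0],[-0.016,0,0,0,0,0],[-0.012,0,0.015,0,0,0],[0,0,0.025,0,0,0],[0,0,0.03,0,0,0],[0,0,0.03,0,0,0],[0,0,0.03,0,0,0],[0,0,0.02,0,0,0]]]'
python3 -m creep '[[[0.01,-0.008,0,0,0,7],[0.01,-0.008,0,0,0,7],[0.01,-0.008,0,0,0,7],[0.01,-0.008,0,0,0,7],[0.01,-0.008,0,0,0,7],[0.01,-0.008,0,0,0,7],[0.01,-0.008,0,0,0,7],[0.01,-0.008,0,0,0,7]]]' 0
python3 -m creep '[[[0.008,-0.008,0,0,0,7],[0,-0.008,0,0,0,7],[0,-0.008,0,0,0,7],[0,0,0,0,0,7],[0,0,0,0,0,6],[0,0,0,0,0,0]]]'
python3 - <<'E'
from h import *
o=r.get_obs();print(o["joints"].round(2))
t=r.capture("top")[:,:,::-1]
cv2.imwrite("pics/t3.png",cv2.resize(t[150:330,160:400],None,fx=3,fy=3))
from scipy.spatial.transform import Rotation as R
print(R.from_quat(o["tcp_rot"]).as_matrix().round(3))
E
```

```text
clock: 5.87
position: [0.5715, 0.0741, 0.1937]
tcp_rot: [1.0, 0.015, 0.001, -0.0]
ft_force: [0.5, 0.1, 0.2]
gripper_width: 0.0453
finger_force: 0.0
clock: 6.53
position: [0.6514, 0.0098, 0.1908]
tcp_rot: [0.874, 0.486, -0.0, -0.0]
ft_force: [-0.3, -0.0, -0.1]
gripper_width: 0.0003
finger_force: 0.0
clock: 7.03
position: [0.6589, -0.014, 0.1907]
tcp_rot: [0.694, 0.72, -0.0, -0.0]
ft_force: [0.1, -0.9, -0.3]
gripper_width: 0.0002
finger_force: 0.0
[-0.11  0.57  1.3  -0.    1.27 -0.15]
[[-0.036  0.999 -0.001]
 [ 0.999  0.036  0.   ]
 [ 0.    -0.001 -1.   ]]
```

View pics/t3.png

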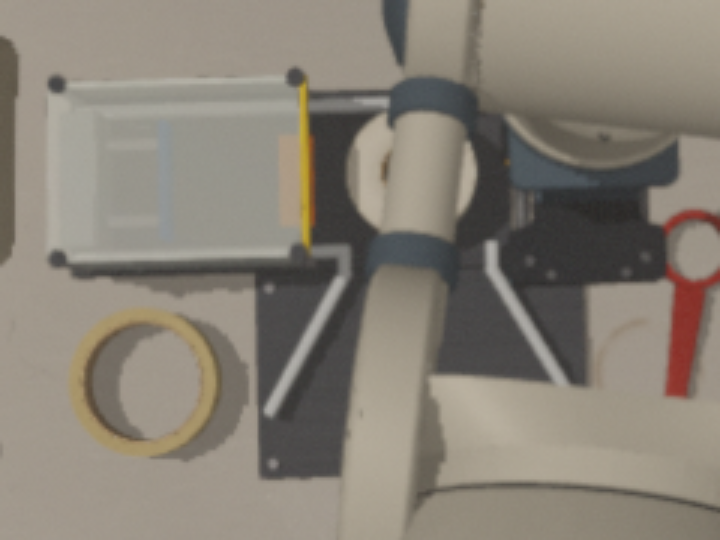

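```bash
python3 - <<'E'
from h import *
print("cap",onz("top",(317,104),.22).round(3), "scene cap",onz("scene",(213,146),.22).round(3),"scene base",onz("scene",(222,236),.0).round(3))
print("roll",onz("top",(160+411.5/3,150+173/3),.046))
E
python3 -m creep '[[[0,-0.008,0,6.43,0.2,0],[0,-0.008,0,6.43,0.2,0],[0,-0.008,0,6.43,0.2,0],[0,-0.008,0,6.43,0.2,0],[0,-0.008,0,6.43,0.2,0],[0,-0.008,0,6.43,0.2,0],[0,-0.008,0,6.43,0.2,0],[0,0,0,0,0,0]]]'
python3 - <<'E'
from h import *
o=r.get_obs();print(o["joints"].round(2))
from scipy.spatial.transform import Rotation as R
print(R.from_quat(o["tcp_rot"]).as_matrix().round(3))
E
```

```text
cap [0.801 0.04  0.22 ] scene cap [0.797 0.044 0.22 ] scene base [0.806 0.04  0.   ]
roll [0.65460744 0.07628568 0.046     ]
clock: 7.75
position: [0.6586, -0.0733, 0.188]
tcp_rot: [0.646, 0.658, 0.268, -0.279]
ft_force: [0.7, -1.0, -0.8]
gripper_width: 0.0007
finger_force: 0.0
[-0.53  0.78  1.16  0.65  1.66 -0.64]
[[-0.011  1.    -0.022]
 [ 0.701  0.023  0.713]
 [ 0.714 -0.008 -0.701]]
```

```bash
python3 -m creep '[[[-0.001,0.01,-0.025,-7,-0.2,0],[-0.001,0.01,-0.025,0,0,0],[-0.001,0.01,-0.025,0,0,0],[-0.001,0.01,-0.025,0,0,0],[0,0.01,-0.025,0,0,0],[0,0.005,-0.017,0,0,0],[0,0,-0.01,0,0,0],[0,0,0,0,0,0]]]'
python3 - <<'E'
from h import *
o=r.get_obs();print(o["joints"].round(2),o["position"])
from scipy.spatial.transform import Rotation as R
print(R.from_quat(o["tcp_rot"]).as_matrix().round(3))
t=r.capture("scene")[:,:,::-1]
cv2.imwrite("pics/s4.png",cv2.resize(t[180:370,170:410],None,fx=3,fy=3,interpolation=cv2.INTER_CUBIC))
E
```

```text
clock: 8.42
position: [0.6546, -0.0141, 0.0373]
tcp_rot: [0.659, 0.678, 0.225, -0.235]
ft_force: [-0.6, -0.2, 0.7]
gripper_width: 0.0003
finger_force: 0.0
[-0.41  0.89  1.34  0.61  1.3  -0.73] [ 0.6546421  -0.01409965  0.03726117]
[[-0.02   1.    -0.022]
 [ 0.787  0.03   0.616]
 [ 0.616 -0.005 -0.788]]
```

View pics/s4.png

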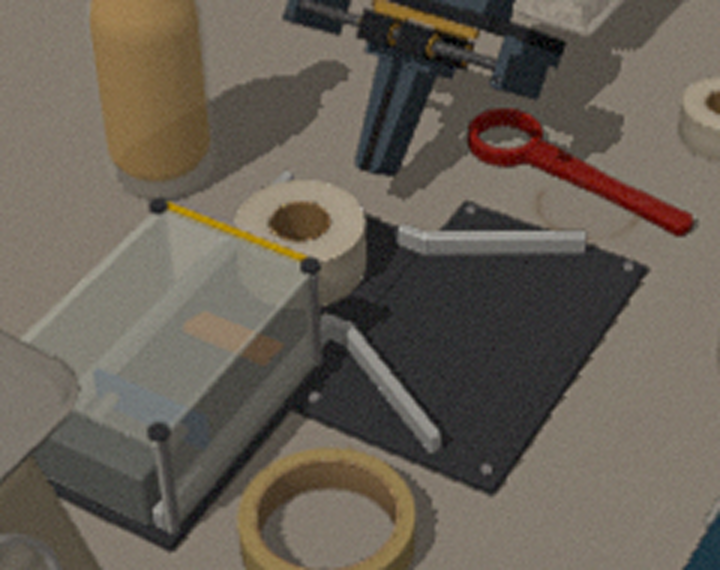

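```bash
python3 -m creep '[[[0,0.006,-0.004,0,0,0],[0,0.008,-0.003,0,0,0],[0,0.007,0,0,0,0],[0,0.006,0,0,0,0],[0,0.006,0,0,0,0],[0,0.007,0,0,0,0],[0,0.007,0,0,0,0],[0,0.007,0,0,0,0]]]'
python3 -m creep '[[[0,0.007,0,0,0,0],[0,0.007,0,0,0,0],[0,0.007,0,0,0,0],[0,0.007,0,0,0,0],[0,0.007,0,0,0,0],[0,0.006,0,0,0,0],[0,0.004,0,0,0,0],[0,0,0,0,0,0]]]'
python3 - <<'E'
from h import *
t=r.capture("scene")[:,:,::-1]
cv2.imwrite("pics/s5.png",cv2.resize(t[180:370,170:410],None,fx=3,fy=3,interpolation=cv2.INTER_CUBIC))
E
```

```text
clock: 9.13
position: [0.6559, 0.0398, 0.0321]
tcp_rot: [0.658, 0.679, 0.227, -0.234]
ft_force: [-0.0, -1.9, 0.7]
gripper_width: 0.0003
finger_force: 0.8
clock: 9.8
position: [0.6554, 0.0851, 0.0319]
tcp_rot: [0.658, 0.679, 0.226, -0.234]
ft_force: [0.7, 1.2, -0.2]
gripper_width: 0.0002
finger_force: 0.0
```

View pics/s5.png

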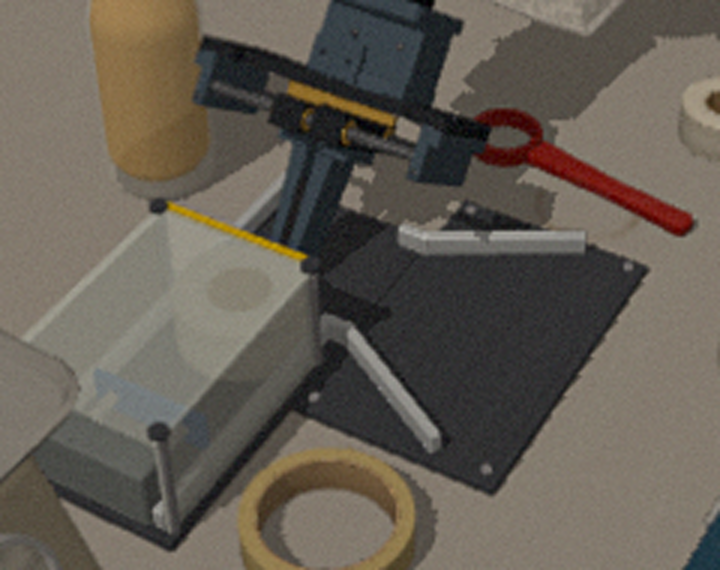

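```bash
python3 -m creep '[[[-0.0005,0.006,0,0,0,0],[0,0.007,0,0,0,0],[-0.0005,0.007,0,0,0,0],[0,0.007,0,0,0,0],[0,0.006,0,0,0,0],[0,0.005,0,0,0,0],[0,0.004,0,0,0,0],[0,0.003,0,0,0,0]]]'
python3 -m creep '[[[0,0.003,0,0,0,0],[0,0.003,0,0,0,0],[0,0.003,0,0,0,0],[0,0.003,0,0,0,0],[0,0.003,0,0,0,0],[0,0.002,0,0,0,0],[0,0.001,0,0,0,0],[0,0,0,0,0,0]]]'
python3 - <<'E'
from h import *
o=r.get_obs();print(o["ft_force"],o["position"])
t=r.capture("scene")[:,:,::-1]
cv2.imwrite("pics/s6.png",cv2.resize(t[240:350,170:320],None,fx=5,fy=5,interpolation=cv2.INTER_CUBIC))
E
```

```text
clock: 10.52
position: [0.6547, 0.1297, 0.0319]
tcp_rot: [0.658, 0.679, 0.227, -0.234]
ft_force: [0.3, -0.8, -0.4]
gripper_width: 0.0004
finger_force: 0.4
clock: 11.18
position: [0.6548, 0.1471, 0.0319]
tcp_rot: [0.658, 0.679, 0.227, -0.234]
ft_force: [0.7, -4.7, 0.4]
gripper_width: 0.0003
finger_force: 2.2
[ 0.67577044 -4.74091681  0.41086678] [0.65483886 0.14713098 0.03188716]
```

View pics/s6.png

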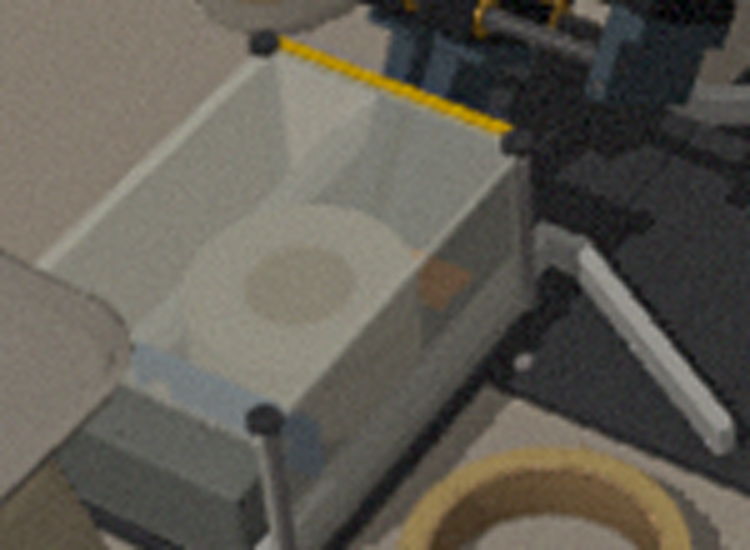

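```bash
python3 -m creep '[[[0,0.002,0,0,0,0],[0,0.002,0,0,0,0],[0,0.0015,0,0,0,0],[0,0,0,0,0,0],[0,0,0,0,0,0]]]'
python3 - <<'E'
from h import *
t=r.capture("scene")[:,:,::-1]
a=cv2.resize(t[260:340,185:295],None,fx=4,fy=4,interpolation=cv2.INTER_CUBIC)
t=r.capture("top")[:,:,::-1]
b=cv2.resize(t[165:250,165:285],None,fx=2.9,fy=3.7647,interpolation=cv2.INTER_CUBIC)
cv2.imwrite("pics/s7.png",np.hstack([a,b[:320]]))
E
```

```text
clock: 11.65
position: [0.6548, 0.1525, 0.0318]
tcp_rot: [0.658, 0.679, 0.227, -0.234]
ft_force: [0.2, -5.4, 0.1]
gripper_width: 0.001
finger_force: 2.6
```

View pics/s7.png

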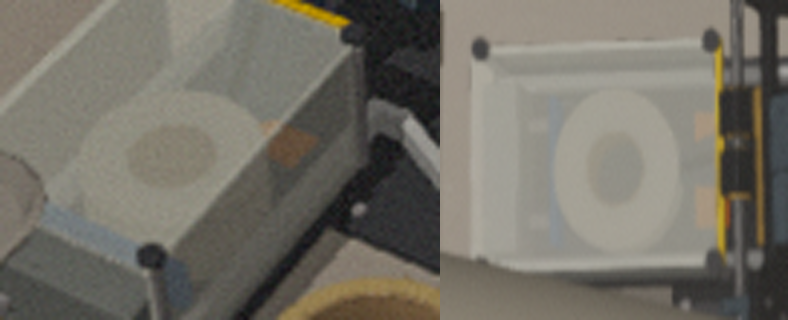

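```bash
python3 -m creep '[[[0,-0.002,0,0,0,0],[0,-0.002,0,0,0,0],[0,-0.002,0,0,0,0],[0,0,0,0,0,0]]]'
python3 -m creep '[[[0,-0.004,0,0,0,0],[0,-0.006,0,0,0,0],[0,-0.01,0,0,0,0],[0,-0.015,0,0,0,0],[0,-0.02,0,0,0,0],[0,-0.02,0,0,0,0],[0,-0.02,0,0,0,0],[0,-0.02,0.005,0,0,0]]]'
python3 -m creep '[[[0,-0.02,0.02,0,0,0],[0,-0.02,0.03,0,0,0],[0,-0.01,0.03,0,0,0],[0,-0.01,0.03,0,0,0],[0,0,0.03,0,0,0],[0,0,0.02,0,0,0],[0,0,0,0,0,0],[0,0,0,0,0,0]]]'
python3 - <<'E'
from h import *
t=r.capture("scene")[:,:,::-1]
a=cv2.resize(t[180:370,170:410],None,fx=1.7,fy=1.7,interpolation=cv2.INTER_CUBIC)
t=r.capture("top")[:,:,::-1]
b=cv2.resize(t[130:320,165:405],None,fx=1.6,fy=1.7,interpolation=cv2.INTER_CUBIC)
cv2.imwrite("pics/s8.png",np.hstack([a,b]))
# roll centre in top image: bright ring under guard
g=cv2.GaussianBlur(t,(3,3),0)
print(t[207,170:270:2].sum(1)//3)
E
```

```text
clock: 12.08
position: [0.6548, 0.1461, 0.0319]
tcp_rot: [0.658, 0.679, 0.227, -0.234]
ft_force: [-0.3, -4.6, 0.5]
gripper_width: 0.0006
finger_force: 2.6
clock: 12.75
position: [0.6541, 0.0294, 0.0363]
tcp_rot: [0.659, 0.678, 0.226, -0.235]
ft_force: [0.8, -0.0, -0.3]
gripper_width: 0.0003
finger_force: 0.0
clock: 13.42
position: [0.6549, -0.0298, 0.1979]
tcp_rot: [0.658, 0.679, 0.227, -0.233]
ft_force: [0.2, 0.2, -0.2]
gripper_width: 0.0008
finger_force: 0.0
[154 154 156 176 174 167 168 168 166 166 166 158 155 154 151 151 151 151
 152 159 167 169 167 167 167 159 154 153 150 150 149 150 150 150 151 165
 166 167 167 167 165 159 158 157 155 144 127  75  59  57]
```

View pics/s8.png

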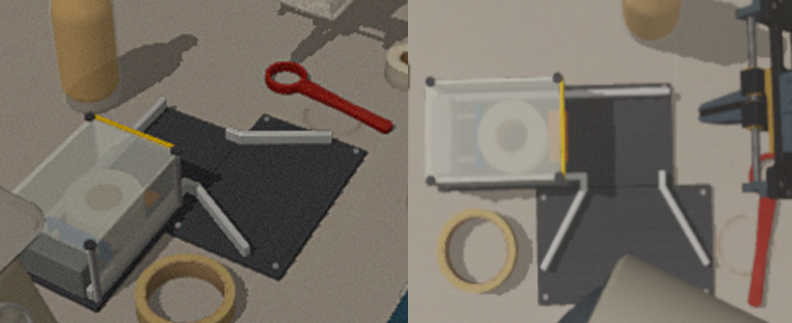

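```bash
python3 - <<'E'
from h import *
t=r.capture("top").astype(int);row=t[204:211].mean((0,2))
print(row[203:258].round().astype(int))
for u in(209,230,251,252):print(u,onz("top",(u,207.5),.046).round(4))
s=-np.sin(np.radians(1.7));
for y in(.119,.131,.090,.172):print(y,proj("top",[.657+s*y,.0755+y,.046]).round(1),proj("top",[.657+s*y,.0755+y,.008]).round(1))
o=cv2.resize(r.capture("top")[165:250,165:285,::-1],None,fx=6,fy=6,interpolation=cv2.INTER_CUBIC);cv2.imwrite("pics/t9.png",o)
E
```

```text
[151 151 151 152 154 159 165 167 167 168 168 168 168 167 167 167 164 160
 156 154 154 153 152 152 151 151 151 151 151 150 151 151 151 150 151 154
 160 166 166 167 167 167 168 168 167 167 167 166 161 159 158 158 157 157
 157]
209 [0.6549 0.2449 0.046 ]
230 [0.6549 0.2045 0.046 ]
251 [0.6548 0.1643 0.046 ]
252 [0.6548 0.1624 0.046 ]
0.119 [235.2 208.2] [238.  210.7]
0.131 [229.  208.4] [232.  210.9]
0.09 [250.4 207.8] [252.6 210.3]
0.172 [207.6 209.1] [211.4 211.5]
```

View pics/t9.png

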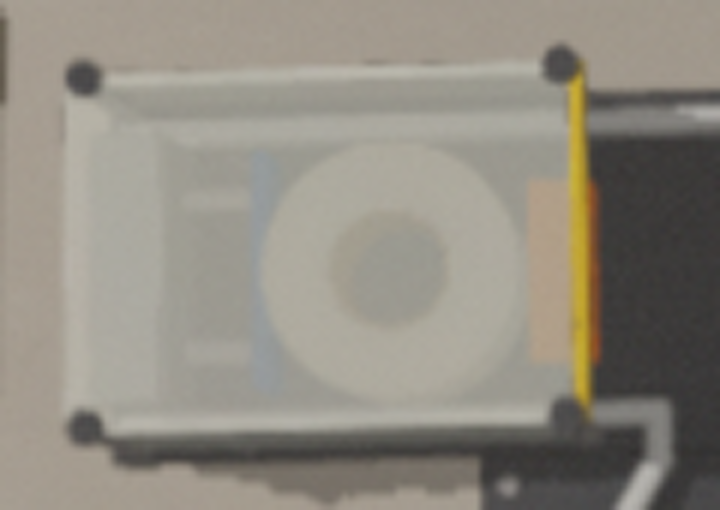

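The roll is sitting at the catch's back edge: its centre is at u≈230, and home projects to 229. Uncaught, it would be at about 235. The pusher is pressed in, the orange catch is fully visible behind the roll, and the arm is clear.

```bash
python3 -c "
from workcell import r
print(r.hand_in())"
```

```text
the job is handed in; nothing more can be done
None
```

The label roll is home in the magazine, held between the raised orange catch and the blue spring pusher. The bottle, tape roll and red cap key were not touched, and the job was handed in at about 13.5 s with no verdict returned.

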